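# Set the index stop and hold a rod-clamp bracket in the corner of a drilling jig

### The arm

A 6-joint arm with a two-finger parallel gripper is mounted at the origin on a cart in front of the work surface, level with it; the furniture and walls round the work are solid. World frame = base frame: x ahead of the robot, y to its left, z up, the work surface at z = 0. Lengths are in m, angles in rad, forces in N, time in s.
With the tool pointing down it reaches from about 0.25 to 0.8 m from the base axis. Payload 3.9 kg.
Tool frame: the origin (TCP) lies between the finger pads; the fingertips stand 25 mm ahead of it and the grasp point (between the pads) lies 6 mm ahead of it; y points along the fingers, x is the direction in which the jaws open and shut, and the axes are right-handed (so a half turn about y gives the same grasp; the last joint's range is limited). The gripper opens to 85 mm and grips with 20 to 120 N. Pads are 22 mm wide; open, the fingers measure 114 mm over their backs; the gripper's body (76 mm by 85 mm) begins 54 mm behind the grasp point. The pads swing forward as they close: fully open they stand 13 mm farther back than shut.
Start: joints at [-1.168, 0.26, -0.138, 1.173, 0, 1.571], TCP at [0.206, -0.483, 0.222] pointing down, gripper open.
Joint ranges: [-2.78, 2.78], [-0.83, 1.72], [-1.28, 1.37], [-1.9, 2.12], [-1.57, 1.48], [-3.14, 3.14]. Speed limits (rad/s): [2.57, 2.57, 3.14, 3.14, 3.14, 3.14].

### API

Orientations are given as a rotation vector (axis times angle).
In Python, from rig import manip gives the robot as it stands.
- The arm moves only by the tool servo_tool, never from a script. Its arguments are lists of equal length, an entry for each row: "dp": the shift along the tool's x, y, z in mm, a list of three; "turn": the turn, a rotation vector about the tool's x, y, z in rad, a list of three; "claw": the closure, from 0 (fully open) to 1 (shut). In form: {"dp": [[x, y, z], ...], "turn": [[ax, ay, az], ...], "claw": [claw, ...]}. A call has 1 to 12 rows; each row is the pose to reach, as a shift and turn from the pose measured when the call began, along the tool's axes at that moment; what a row does not reach only later rows make up. A row lasts 1/10 s, in which the tool goes at most 50 mm and 8.59 degrees, less where a joint would pass 70% of its speed; a pose out of reach is approached as far as the arm can. A call with a gripper value outside its range is refused whole. The fingers move at their own pace and stop on an object; "force" is the grip in N (left out, the last holds). Time passes only in rows, so rows that repeat a pose let the fingers close. It gives the time, the measured TCP pose, the force and the opening at its end, in the units of the state.
- manip.get_state(): the state, without advancing time (a new reading comes with each control period).
- manip.get_image(name): name is "scene" or "top" or "wrist"; returns the picture (400x640x3 uint8, red, green, blue); there is no depth.
- manip.get_calibration(name): a dict with "fx", "fy", "cx", "cy" (pixels), "eye" and "rotation" of the camera in the world. Camera axes: x right, y down, z forward; pixel columns grow to the right and rows downward; lengths in m; the calibration is good to about 2 mm. A picture is of the moment at which its call begins: read the wrist's pose just before it. get_calibration takes no time and is no camera call; for the wrist camera it gives the pose at the moment of the call.
- manip.close_job(): hands the job in, once; it reports no verdict.
Trained networks look in the newest picture that a camera, given by its name, has taken for a name from the list of things; names that differ only in an ending like _2 or _b are one class to them, and where a whole thing is asked for, a point or a joint stands for the part that bears it (a point fixed in the world has none). Each returns a list of dicts, best first, with "score" (0 to 1); they miss things now and then, are a little off and sometimes report something else, mostly with a low value. They report only what shows in the picture. A call takes as long as a camera call.
- manip.outline_of(name, camera): "region" (400x640 bool, what is visible of it) and "box" ([left, top, right, bottom] in pixels, round what is visible of it).
The state is a dict: "time_s": time; "joint_pos": joint angles; "qd": joint speeds; "joint_torque": joint torques, N m; "ee_pos": TCP position; "tcp_rot": TCP orientation; "wrist_force": force on the tool from outside, world axes, zero at the start; "wrist_torque": the same for the moment, N m; "grip_width": opening from 0.0 (shut) to 1.0 (fully open).
Only numpy, scipy, OpenCV 4.12 (cv2) and the standard library are available. Lean on these libraries where they do the work, as an engineer would, in place of code of your own. Each camera call takes 0.05 s, during which the arm holds its last target. There are 200 camera calls.

### The job

Set up the drilling jig on the cart: slide its index stop along the fence, by the orange tab, until its spring detent clicks and holds it there. Then pick up the aluminium rod-clamp bracket, lay it flat on the jig plate and press it into the corner so that its long edge bears against the fence and its short edge against the arm of the stop, both at once, and finish still gripping it and pressing it firmly home in that corner, so that I can clamp it for drilling. The stop must stay in its detent, and the cup, the tape roll and the felt pen are to be left alone.

Things in the scene. Friction and masses are not known exactly. Their poses are not given: they have to be found in the camera images.
- jig: Drilling jig, fixed. Bare aluminium base plate 160 x 220 x 12 mm (x, y, z); origin at the centre of its underside, on the worktop. Its +x side points away from the robot (turned by up to 0.2 rad), z up. The fence stands along its far (+x) edge; the plate top, 12 mm above the origin, is clear and flat in front of it.
- fence: Steel bar 24 x 220 x 22 mm on the plate along its far edge (origin and axes of the jig). Its working face is the vertical plane x = +47 mm of the jig, facing the robot; its top is 34 mm above the worktop. Rule lines on top; the detent's small bevelled spring catch (16 x 8 mm) stands 3 mm out of the top at jig y = +52 mm.
- index_stop (a joint): Slide of the stop along the fence, m. 0 = outer (left) end; grows along the jig's -y. Starts free, 0.002 to 0.025. It drags with 1.5 N; from about 0.037 a ramp under it rides up on the spring catch (up to about 14 N of push); just past 0.055 the catch snaps up behind it: that is the detent, and the stop cannot go back. Hard end at 0.0572. Seated it reads 0.0545 to 0.0572.
- stop_tab (a point): Centre of the orange grip tab on top of the index stop: 26 x 12 x 30 mm (x, y, z; axes as the jig's), so it is pinched along y, 12 mm wide; its centre is 62.5 mm above the worktop, its foot 47.5 mm, its top 77.5 mm. It rides with the stop, above the fence.
- stop_arm: Steel arm of the index stop, 62 x 14 x 21 mm, reaching from the fence towards the robot 1 mm above the plate; rides with the stop. Axes as the jig's. Origin: on its working face, in the plane of the fence's working face, at plate top. Its working face is its plane y = 0, facing jig -y (right); it covers x = -63 to -1 mm.
- corner (a point): The corner to press into: same point and axes as stop_arm. The fence's working face is the plane x = 0, the stop's working face the plane y = 0, the plate top z = 0. A bracket fully home has its origin at x = -30 mm, y = -42 mm, z = 0 here.
- bracket: Loose rod-clamp bracket of pale oiled aluminium, 0.2 to 0.34 kg. Foot flange 60 x 84 x 10 mm (x, y, z), upright lug 20 x 36 x 40 mm in its middle (10 to 50 mm high, bored along y), to be gripped across x (20 mm). Origin: centre of the underside. Same when turned half round. Starts flat on the worktop right of the jig, its y within 0.6 rad of world y.
- cup: Specimen cup with yellow lid, 64 mm wide and 64 mm high; loose; leave alone. Origin: centre of the underside.
- tape: Roll of white tape lying flat, 72 x 70 x 24 mm; loose; leave alone. Origin: centre of the underside.
- felt_pen: White felt pen with black cap, 131 mm long, 16 mm thick, lying; loose; leave alone. Origin: centre of the underside.

How it is judged:
By the outcome, as a careful person would: the job done as asked, in the order asked, and still so for the second after the job is handed in, while the arm keeps its last pose, push and grip.
It also fails if it takes over 67 s, if anything falls off the work surface, if the arm or the gripper's body presses on something with over 40 N, if the wrist force passes 120 N, or if a joint passes its speed limit or range.

## Working session

There is one attempt and no reset: what is moved stays moved. The work goes in short steps, Python scripts to look and compute and a tool call to move; the robot and the scene stay as the last step left them, time stands still between calls to the robot, and variables do not carry over. Pictures are saved under pics/ and viewed, about 8 in all and at most 12, crops included, and the job is handed in when it is done.

Besides the shell and the picture viewer there is one more tool, called after "Call:" by a JSON object that holds its "api" and its "payload". servo_tool: Moves the arm, as the interface text tells. Its arguments: {"type":"object","properties":{"dp":{"type":"array"},"turn":{"type":"array"},"claw":{"type":"array"},"force":{"type":"number"}},"required":["dp","turn","claw"]}

```bash
ls; mkdir -p pics; cat > h.py <<'E'
import numpy as np, cv2
from rig import manip
from scipy.spatial.transform import Rotation as R
def save(im,n): cv2.imwrite('pics/'+n,im[:,:,::-1])
def ray(c,u,v):
    d=np.array([(u-c['cx'])/c['fx'],(v-c['cy'])/c['fy'],1.]); return np.array(c['eye']),np.array(c['rotation'])@d
def at(c,u,v,z):
    e,d=ray(c,u,v); return e+d*(z-e[2])/d[2]
def proj(c,P):
    p=(np.atleast_2d(P)-c['eye'])@np.array(c['rotation']); return np.c_[c['fx']*p[:,0]/p[:,2]+c['cx'],c['fy']*p[:,1]/p[:,2]+c['cy']]
E
python3 - <<'E'
from h import *
s=manip.get_state(); print(s)
t=manip.get_image('top'); c=manip.get_calibration('top'); print(c)
save(t,'top.png')
for n in ['jig','fence','stop_tab','stop_arm','bracket','cup','tape','felt_pen']:
    for o in manip.outline_of(n,'top')[:2]:
        m=o['region'].astype(np.uint8); 
        print(n,round(o['score'],2),o['box'], cv2.minAreaRect(cv2.findNonZero(m)) if m.any() else '')
w=manip.get_image('scene'); save(w,'scene.png'); c=manip.get_calibration('scene'); print(c)
E
```

```text
pics
{'time_s': 0.0, 'joint_pos': array([-1.16799103e+00,  2.60696960e-01, -1.39397184e-01,  1.17271129e+00,
       -7.75249638e-06,  1.57079474e+00]), 'qd': array([-0.00065885, -0.00067726, -0.0005328 , -0.00018999,  0.0003679 ,
       -0.00070908]), 'joint_torque': array([-2.59213575e-04, -4.05676568e+01,  2.53922385e+01,  1.87033979e-02,
       -2.55287696e-04,  7.55111557e-06]), 'ee_pos': array([ 0.20551651, -0.48232199,  0.22154751]), 'tcp_rot': array([-1.37212729,  0.90881091, -0.9060453 ]), 'wrist_force': array([ 0.10453886, -0.5991888 ,  0.39894555]), 'wrist_torque': array([-0.00971085, -0.03220142, -0.02055476]), 'grip_width': 1.0019834523117834}
{'fx': 413.5036532574995, 'fy': 413.5036532574995, 'cx': 323.03520363349145, 'cy': 199.70839743015793, 'eye': array([ 0.44500282, -0.09036879,  1.021705  ]), 'rotation': array([-2.14675641,  2.15081851, -0.16240713])}
jig 0.68 [256.2, 192.1, 353.0, 272.1] ((301.3084411621094, 230.71115112304688), (97.86666870117188, 66.53645324707031), 7.829077243804932)
fence 0.91 [277.1, 195.1, 353.2, 219.5] ((313.9999694824219, 207.50003051757812
[... 660 characters left out ...]
 0.84 [355.8, 133.8, 380.9, 162.2] ((369.5, 148.0), (28.0, 25.0), 90.0)
cup 0.42 [266.4, 209.4, 275.9, 231.4] ((269.9615783691406, 219.1923065185547), (7.8446455001831055, 25.495098114013672), 11.309932708740234)
tape 0.76 [398.0, 148.3, 431.0, 174.4] ((414.0000305175781, 161.99998474121094), (26.870054244995117, 28.284271240234375), 45.0)
felt_pen 0.76 [370.8, 276.4, 425.1, 282.0] ((396.9984436035156, 277.42559814453125), (6.168816566467285, 54.051597595214844), 88.78113555908203)
{'fx': 376.4918291010087, 'fy': 376.4918291010087, 'cx': 321.9322520085736, 'cy': 202.14988173459335, 'eye': array([0.249082  , 0.42507234, 0.6677368 ]), 'rotation': array([-0.67125303,  2.62684992, -1.12163817])}
```

```bash
cat > h.py <<'E'
import numpy as np, cv2
from rig import manip
from scipy.spatial.transform import Rotation as R
def save(im,n): cv2.imwrite('pics/'+n,im[:,:,::-1])
def cal(n):
    c=dict(manip.get_calibration(n)); r=np.array(c['rotation']); c['M']=R.from_rotvec(r).as_matrix() if r.ndim==1 else r; return c
def at(c,u,v,z):
    d=c['M']@np.array([(u-c['cx'])/c['fx'],(v-c['cy'])/c['fy'],1.]); e=np.array(c['eye']); return e+d*(z-e[2])/d[2]
def proj(c,P):
    p=(np.atleast_2d(P)-c['eye'])@c['M']; return np.c_[c['fx']*p[:,0]/p[:,2]+c['cx'],c['fy']*p[:,1]/p[:,2]+c['cy']]
E
python3 - <<'E'
from h import *
np.set_printoptions(precision=4,suppress=True)
s=manip.get_state(); print(R.from_rotvec(s['tcp_rot']).as_matrix())
c=cal('top'); print(c['M'])
for n,u,v,z in [('fence c',314,207.5,.034),('jig c',301.3,230.7,.012),('br',404,213.9,.01),('cup',369.5,148,.064),('tape',414,162,.024),('pen',397,277.4,.016),('arm',270.3,219.5,.034),('tab',267,200,.0775)]: print(n,at(c,u,v,z))
im=cv2.imread('pics/top.png'); cv2.imwrite('pics/topc.png',cv2.resize(im[120:290,240:440],None,fx=4*.99,fy=3.5*1.13,interpolation=cv2.INTER_CUBIC)[:600])
im=cv2.imread('pics/top.png'); cv2.imwrite('pics/topc.png',cv2.resize(im[140:290,245:440],(780,600),interpolation=cv2.INTER_CUBIC))
E
```

```text
[[ 0.3919 -0.      0.92  ]
 [-0.92    0.      0.3919]
 [-0.     -1.     -0.    ]]
[[-0.0023 -0.9895  0.1446]
 [-1.      0.0015 -0.0059]
 [ 0.0057 -0.1446 -0.9895]]
fence c [ 0.5704 -0.0745  0.034 ]
jig c [ 0.5162 -0.0432  0.012 ]
br [ 0.5572 -0.2958  0.01  ]
cup [ 0.7094 -0.2073  0.064 ]
tape [ 0.6847 -0.3217  0.024 ]
pen [ 0.4036 -0.2731  0.016 ]
arm [0.5416 0.0301 0.034 ]
tab [0.5825 0.0332 0.0775]
```

View pics/topc.png

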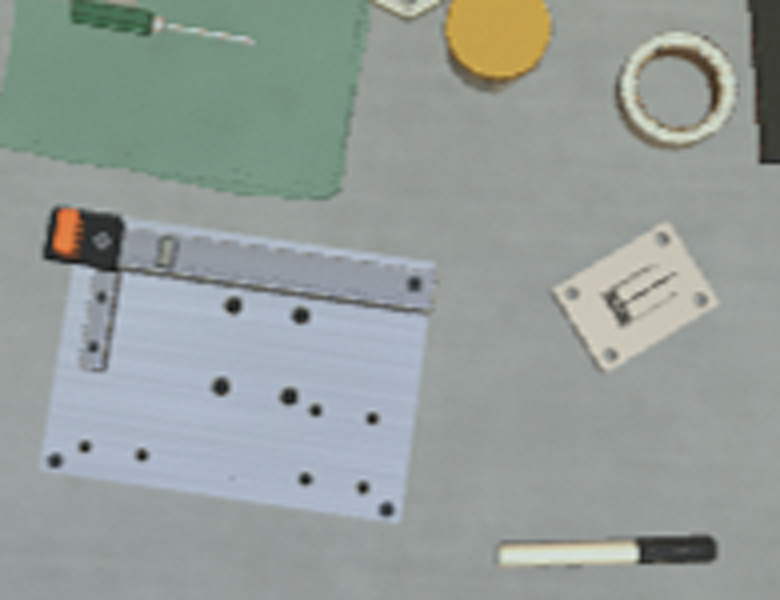

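View pics/scene.png

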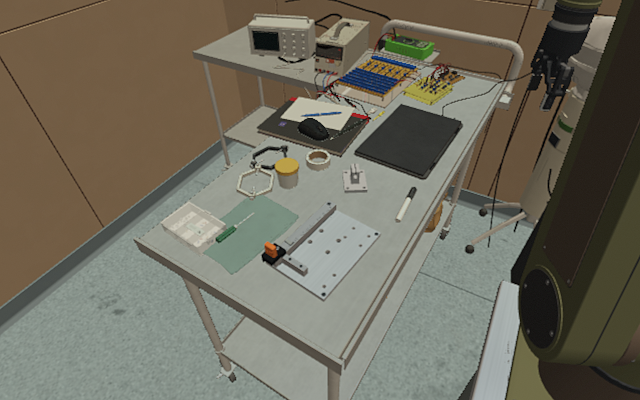

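```bash
python3 - <<'E'
from h import *
np.set_printoptions(precision=4,suppress=True)
c=cal('top')
f=lambda u,v,z: at(c,245+u/4-.4,140+v/4-.4,z)
br,bl=f(401,522,.012),f(40,470,.012); tr=f(436,262,.034)
print(br,bl,tr,np.linalg.norm(br-bl))
y=(bl-br)[:2]; a=np.arctan2(-y[0],y[1]); Rj=R.from_euler('z',a).as_matrix()
o=(bl+br)/2+Rj@[.08,0,0]; print('yaw',a,'o',o)
for n,p in [('fence face R',f(430,313,.012)),('fence face L',f(120,270,.012)),('fence TR',tr),('tab',f(67,231,.0775)),('arm rt',f(105,371,.033)),('arm rt up',f(118,272,.033)),('catch',f(166,250,.037))]: print(n,p,'jig',Rj.T@(p-o))
B=[f(*q,.01) for q in [(668,222),(719,300),(605,372),(552,290)]]; print('brk',np.mean(B,0),[np.linalg.norm(B[i]-B[i-1]) for i in range(4)])
d=(B[3]-B[0])+(B[2]-B[1]); print('yaw', np.arctan2(-d[0],d[1]))
p=np.mean(B,0)
w=cal('wrist'); s=manip.get_state(); T=R.from_rotvec(s['tcp_rot']).as_matrix(); print('wcam in tool',T.T@(w['eye']-s['ee_pos']),T.T@w['M'],w['fx'])
E
```

```text
[ 0.4211 -0.1486  0.012 ] [0.4526 0.0693 0.012 ] [ 0.5761 -0.1699  0.034 ] 0.2201153035319869
yaw -0.143638028990211 o [ 0.516  -0.0511  0.012 ]
fence face R [ 0.5474 -0.1676  0.012 ] jig [ 0.0478 -0.1108  0.    ]
fence face L [0.5743 0.0227 0.012 ] jig [0.0471 0.0814 0.    ]
fence TR [ 0.5761 -0.1699  0.034 ] jig [ 0.0764 -0.109   0.022 ]
tab [0.5887 0.0463 0.0775] jig [0.0579 0.1068 0.0655]
arm rt [0.5109 0.0285 0.033 ] jig [-0.0165  0.078   0.021 ]
arm rt up [0.5704 0.0216 0.033 ] jig [0.0434 0.0797 0.021 ]
catch [ 0.5832 -0.0075  0.037 ] jig [0.0602 0.0528 0.025 ]
brk [ 0.5581 -0.2949  0.01  ] [np.float64(0.08432992321433007), np.float64(0.05707586472717183), np.float64(0.08403739443671045), np.float64(0.05941937172703205)]
yaw 0.5392912547747001
wcam in tool [ 0.0012 -0.1506  0.0681] [[ 1.      0.0009 -0.0004]
 [ 0.0007 -0.2678  0.9635]
 [ 0.0008 -0.9635 -0.2678]] 284.4327750556438
```

Call:
{"api": "servo_tool", "payload": {"dp": [[-28,5,47],[-56,10,93],[-84,15,140],[-112,20,186],[-140,25,233],[-168,30,280],[-196,35,326],[-224,40,373],[-252,45,420],[-280,50,466],[-308,55,513],[-336,60,559]], "turn": [[0,0.05,0],[0,0.1,0],[0,0.14,0],[0,0.19,0],[0,0.23,0],[0,0.28,0],[0,0.32,0],[0,0.37,0],[0,0.41,0],[0,0.46,0],[0,0.5,0],[0,0.546,0]], "claw": [0.3,0.3,0.3,0.3,0.3,0.3,0.3,0.3,0.3,0.3,0.3,0.3], "force": 40}}

```text
time_s: 1.7
ee_pos: [0.5528, -0.0346, 0.1676]
tcp_rot: [-1.146, 1.282, -1.244]
wrist_force: [0.2, 0.1, -0.2]
grip_width: 0.703
```

```bash
cat >> h.py <<'E'
np.set_printoptions(precision=4,suppress=True)
def goal(p,h):
    "dp (mm) and turn for TCP p, tool down, jaw axis heading h"
    s=manip.get_state(); T=R.from_rotvec(s['tcp_rot']).as_matrix()
    x=np.array([np.cos(h),np.sin(h),0]); y=np.array([0,0,-1.]); G=np.c_[x,y,np.cross(x,y)]
    print('tcp',s['ee_pos'],'dp',np.round(T.T@(np.array(p)-s['ee_pos'])*1000,1),'turn',R.from_matrix(T.T@G).as_rotvec())
E
python3 -c "
from h import *
goal([.5887,.0463,.16],-1.7144)"
```

```text
tcp [ 0.5528 -0.0346  0.1676] dp [-83.3  10.3  29.3] turn [ 0.0015  0.0637 -0.0324]
```

Call:
{"api": "servo_tool", "payload": {"dp": [[-28,3,10],[-56,7,20],[-83,10,29],[-83,10,29],[-83,10,29]], "turn": [[0,0.03,-0.015],[0,0.064,-0.032],[0,0.064,-0.032],[0,0.064,-0.032],[0,0.064,-0.032]], "claw": [0.3,0.3,0.3,0.3,0.3]}}

```text
time_s: 2.2
ee_pos: [0.5832, -0.0236, 0.1604]
tcp_rot: [-1.149, 1.277, -1.223]
wrist_force: [-0.5, 0.6, -0.1]
grip_width: 0.698
```

```bash
python3 - <<'E'
from h import *
goal([.5887,.0463,.077],-1.7144)
w=cal('wrist'); im=manip.get_image('wrist').copy()
a=-.1436; o=np.array([.516,-.0511,0]); J=R.from_euler('z',a).as_matrix()
for o_ in manip.outline_of('stop_tab','wrist')[:2]: print(o_['score'],o_['box'])
tc=o+J@[.059,.1068,0]
for dx in(-.013,.013):
  for dy in (-.006,.006):
    for z in(.0475,.0775):
      u,v=proj(w,tc+J@[dx,dy,0]+[0,0,z])[0]; cv2.circle(im,(int(u),int(v)),2,(255,0,0) if z>.06 else (0,255,0),-1)
for y in np.arange(-.1,.11,.02):
  u,v=proj(w,o+J@[.047,y,.034])[0]; cv2.circle(im,(int(u),int(v)),2,(0,0,255),-1)
save(im,'w1.png')
E
```

```text
tcp [ 0.5832 -0.0236  0.1604] dp [-66.5  86.3   1.3] turn [ 0.0053  0.0801 -0.0422]
0.81 [236.8, 169.5, 284.9, 259.7]
```

View pics/w1.png

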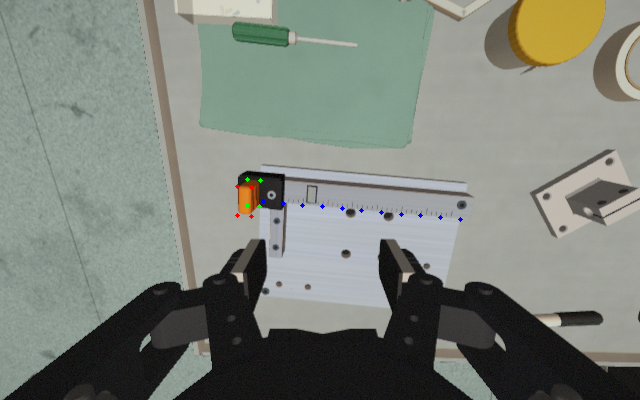

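```bash
python3 -c "
from h import *
s=manip.get_state(); print(s['joint_pos'],s['qd'],s['time_s'])
goal([.5887,.0463,.16],-1.7144)
goal([.5887,.0463,.16],-1.7144+np.pi)"
```

```text
[-0.0642  0.393  -0.1065  1.0747  0.0424  3.1406] [ 0.0014 -0.0046 -0.003  -0.0023 -0.0033  0.0009] 2.3
tcp [ 0.5831 -0.0235  0.1606] dp [-69.9   3.6   1.2] turn [ 0.0051  0.0803 -0.0423]
tcp [ 0.5831 -0.0235  0.1606] dp [-69.9   3.6   1.2] turn [-0.0647 -3.0606 -0.0078]
```

Call:
{"api": "servo_tool", "payload": {"dp": [[-7,0,0],[-14,0,0],[-21,0,0],[-28,0,0],[-35,0,0],[-42,0,0],[-49,0,0],[-56,0,0],[-63,0,0],[-70,3,1],[-70,3,1],[-70,3,1]], "turn": [[0,-0.14,0],[0,-0.28,0],[0,-0.42,0],[0,-0.56,0],[0,-0.7,0],[0,-0.84,0],[0,-0.98,0],[0,-1.12,0],[0,-1.26,0],[0,-1.4,0],[0,-1.54,0],[0,-1.68,0]], "claw": [0.3,0.3,0.3,0.3,0.3,0.3,0.3,0.3,0.3,0.3,0.3,0.3]}}

```text
time_s: 3.5
ee_pos: [0.588, 0.0462, 0.1608]
tcp_rot: [-1.528, -0.04, 0.04]
wrist_force: [0.1, -0.9, 0.8]
grip_width: 0.7
```

```bash
python3 -c "
from h import *
goal([.5887,.0463,.16],-1.7144+np.pi)"
```

```text
tcp [0.588  0.0462 0.1608] dp [0.7 0.8 0. ] turn [-0.0345 -1.3754  0.0303]
```

Call:
{"api": "servo_tool", "payload": {"dp": [[0,0,0],[0,0,0],[0,0,0],[0,0,0],[0,0,0],[0,0,0],[0,0,0],[1,1,0],[1,1,0],[1,1,0],[1,1,0],[1,1,0]], "turn": [[0,-0.14,0],[0,-0.28,0],[0,-0.42,0],[-0.01,-0.56,0.01],[-0.02,-0.7,0.02],[-0.02,-0.84,0.02],[-0.03,-0.98,0.03],[-0.03,-1.12,0.03],[-0.034,-1.26,0.03],[-0.034,-1.375,0.03],[-0.034,-1.375,0.03],[-0.034,-1.375,0.03]], "claw": [0.3,0.3,0.3,0.3,0.3,0.3,0.3,0.3,0.3,0.3,0.3,0.3]}}

```text
time_s: 4.7
ee_pos: [0.5887, 0.046, 0.1602]
tcp_rot: [-1.275, -1.101, 1.1]
wrist_force: [0.8, 0.2, -0.0]
grip_width: 0.696
```

```bash
python3 - <<'E'
from h import *
goal([.5887,.0463,.077],-1.7144+np.pi)
w=cal('wrist'); im=manip.get_image('wrist').copy()
a=-.1436; o=np.array([.516,-.0511,0]); J=R.from_euler('z',a).as_matrix()
tc=o+J@[.059,.1068,0]
for dx in(-.013,.013):
  for dy in (-.006,.006):
    for z in(.0475,.0775):
      u,v=proj(w,tc+J@[dx,dy,0]+[0,0,z])[0]; cv2.circle(im,(int(u),int(v)),2,(255,0,0) if z>.06 else (0,255,0),-1)
for y in np.arange(-.1,.11,.02):
  for z in (.012,.034):
    u,v=proj(w,o+J@[.047,y,z])[0]; cv2.circle(im,(int(u),int(v)),2,(0,0,255),-1)
save(im,'w2.png')
E
```

```text
tcp [0.5887 0.046  0.1602] dp [ 0.2 83.2 -0. ] turn [-0.0001 -0.0033  0.0005]
```

View pics/w2.png

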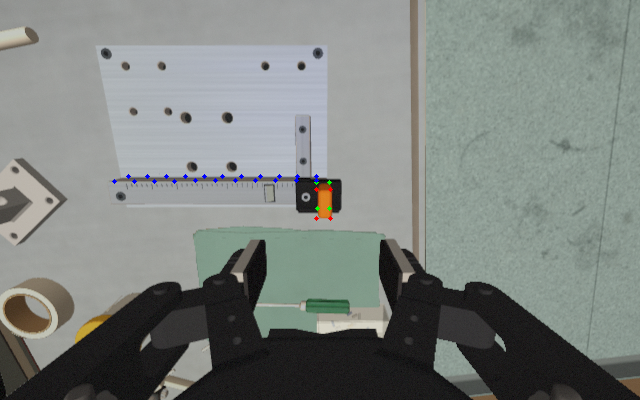

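Call:
{"api": "servo_tool", "payload": {"dp": [[0,28,0],[0,56,0],[0,82,0],[0,82,0],[0,82,0],[0,82,0],[0,82,0],[0,82,0],[0,82,0],[0,82,0],[0,82,0],[0,82,0]], "turn": [[0,0,0],[0,0,0],[0,0,0],[0,0,0],[0,0,0],[0,0,0],[0,0,0],[0,0,0],[0,0,0],[0,0,0],[0,0,0],[0,0,0]], "claw": [0.3,0.3,0.3,0.3,0.6,0.8,1,1,1,1,1,1], "force": 50}}

```text
time_s: 5.95
ee_pos: [0.5887, 0.0461, 0.0781]
tcp_rot: [-1.274, -1.101, 1.1]
wrist_force: [-0.1, -0.3, -0.2]
grip_width: 0.001
```

```bash
python3 - <<'E'
from h import *
s=manip.get_state(); print(s['grip_width'],s['wrist_force'])
im=manip.get_image('wrist').copy(); a=im[120:400,180:460]
manip.get_image('scene'); sc=manip.get_image('scene'); b=sc[200:300,220:320]
save(np.hstack([cv2.resize(a,(400,400)),cv2.resize(b,(400,400),interpolation=cv2.INTER_CUBIC)]),'w3.png')
E
```

```text
0.0008142975179524185 [-0.119  -0.3258 -0.1574]
```

View pics/w3.png

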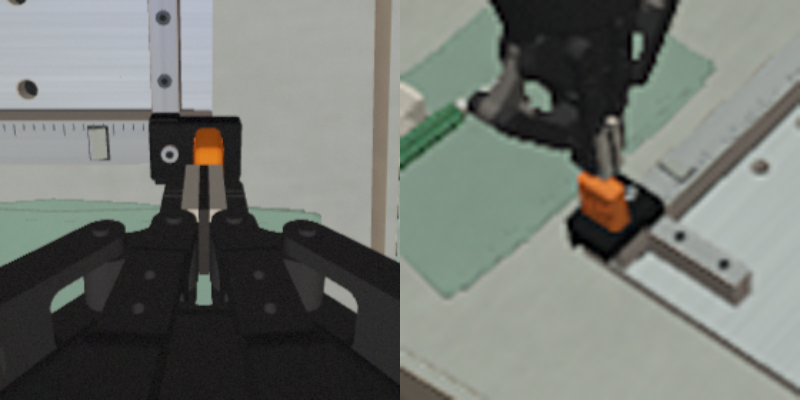

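```bash
python3 - <<'E'
from h import *
c=cal('scene'); w=cal('wrist'); s=manip.get_state(); p=s['ee_pos']; print(p, s['joint_pos'])
cr=lambda q: (q-[220,200])*4
cw=lambda q: (q-[180,120])*400/280
a=-.1436; o=np.array([.516,-.0511,0]); J=R.from_euler('z',a).as_matrix()
for n,d in [('tcp',0),('tip',.025)]: print(n,cr(proj(c,p-[0,0,d])),cw(proj(w,p-[0,0,d])))
tc=o+J@[.059,.1068,0]
for z in (.0475,.0775):
  P=np.array([tc+J@[x,y,0]+[0,0,z] for x in(-.013,.013) for y in(-.006,.006)]); print(z,cr(proj(c,P)).round().tolist(),cw(proj(w,P)).round().tolist())
sc=manip.get_image('scene')[200:275,240:315]; im=manip.get_image('wrist')[180:260,280:360]
save(np.hstack([cv2.resize(sc,(400,500),interpolation=cv2.INTER_CUBIC),cv2.resize(im,(400,500),interpolation=cv2.INTER_CUBIC)]),'w4.png')
E
```

```text
[0.5887 0.0461 0.078 ] [ 0.0779  0.4634 -0.2221  0.8855  0.0005  0.2243]
tcp [[197.4691 177.6751]] [[205.3493 176.364 ]]
tip [[202.6389 208.7416]] [[205.0116 153.9705]]
0.0475 [[228.0, 219.0], [213.0, 234.0], [192.0, 196.0], [176.0, 210.0]] [[192.0, 125.0], [218.0, 125.0], [193.0, 177.0], [218.0, 177.0]]
0.0775 [[223.0, 182.0], [207.0, 197.0], [185.0, 159.0], [169.0, 173.0]] [[191.0, 148.0], [221.0, 148.0], [191.0, 207.0], [220.0, 207.0]]
```

View pics/w4.png

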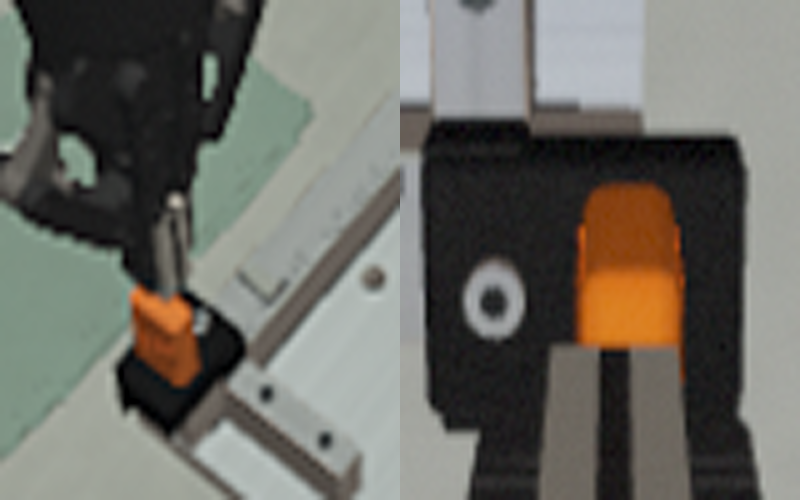

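Call:
{"api": "servo_tool", "payload": {"dp": [[0,1,0],[0,2,0],[0,3,0],[0,4,0],[0,4,0]], "turn": [[0,0,0],[0,0,0],[0,0,0],[0,0,0],[0,0,0]], "claw": [1,1,1,1,1]}}

```text
time_s: 6.7
ee_pos: [0.5886, 0.0461, 0.0738]
tcp_rot: [-1.274, -1.1, 1.101]
wrist_force: [0.7, 0.7, 0.2]
grip_width: -0.0
```

Call:
{"api": "servo_tool", "payload": {"dp": [[0,1,0],[0,2,0],[0,3,0],[0,4,0],[0,5,0],[0,6,0],[0,6,0]], "turn": [[0,0,0],[0,0,0],[0,0,0],[0,0,0],[0,0,0],[0,0,0],[0,0,0]], "claw": [1,1,1,1,1,1,1]}}

```text
time_s: 7.4
ee_pos: [0.5886, 0.0461, 0.0686]
tcp_rot: [-1.274, -1.101, 1.1]
wrist_force: [-1.5, -0.7, 4.6]
grip_width: 0.001
```

```bash
python3 - <<'E'
from h import *
s=manip.get_state(); print(s['ee_pos'],s['wrist_force'])
sc=manip.get_image('scene')[200:275,240:315]; im=manip.get_image('wrist')[180:260,280:360]
save(np.hstack([cv2.resize(sc,(400,500),interpolation=cv2.INTER_CUBIC),cv2.resize(im,(400,500),interpolation=cv2.INTER_CUBIC)]),'w5.png')
E
```

```text
[0.5886 0.0461 0.0686] [-1.5253 -0.7255  4.6383]
```

View pics/w5.png

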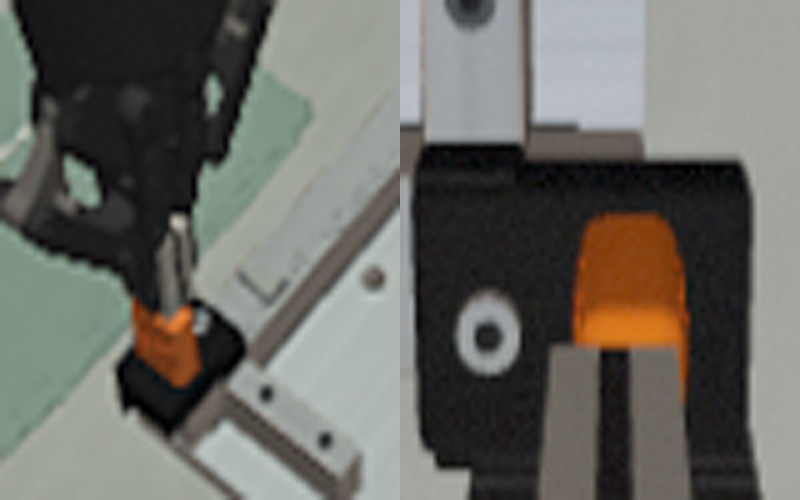

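Call:
{"api": "servo_tool", "payload": {"dp": [[0,-8,0],[0,-12,0],[0,-12,0],[0,-12,0],[0,0,0],[0,12,0],[0,20,0],[0,25,0],[0,25,0]], "turn": [[0,0,0],[0,0,0],[0,0,0],[0,0,0],[0,0,0],[0,0,0],[0,0,0],[0,0,0],[0,0,0]], "claw": [0.5,0.5,0.5,0.5,0.5,0.5,0.5,0.5,0.5]}}

```text
time_s: 8.4
ee_pos: [0.5875, 0.0461, 0.0421]
tcp_rot: [-1.273, -1.099, 1.102]
wrist_force: [-0.8, -1.1, -0.8]
grip_width: 0.498
```

Call:
{"api": "servo_tool", "payload": {"dp": [[0,0,0],[0,0,0],[0,0,0],[0,0,0],[0,0,0],[0,0,0],[0,0,0]], "turn": [[0,0,0],[0,0,0],[0,0,0],[0,0,0],[0,0,0],[0,0,0],[0,0,0]], "claw": [0.7,0.8,0.9,1,1,1,1]}}

```text
time_s: 9.1
ee_pos: [0.5878, 0.0463, 0.0426]
tcp_rot: [-1.273, -1.1, 1.101]
wrist_force: [-0.0, 1.4, 2.8]
grip_width: 0.134
```

Call:
{"api": "servo_tool", "payload": {"dp": [[-5,0,0],[-10,0,0],[-15,0,0],[-20,0,0],[-25,0,0],[-30,0,0],[-30,0,0]], "turn": [[0,0,0],[0,0,0],[0,0,0],[0,0,0],[0,0,0],[0,0,0],[0,0,0]], "claw": [1,1,1,1,1,1,1]}}

```text
time_s: 9.8
ee_pos: [0.5834, 0.0163, 0.0426]
tcp_rot: [-1.273, -1.1, 1.1]
wrist_force: [0.3, 2.2, 2.2]
grip_width: 0.132
```

Call:
{"api": "servo_tool", "payload": {"dp": [[-2,0,0],[-4,0,0],[-6,0,0],[-8,0,0],[-10,0,0],[-10,0,0]], "turn": [[0,0,0],[0,0,0],[0,0,0],[0,0,0],[0,0,0],[0,0,0]], "claw": [1,1,1,1,1,1]}}

```text
time_s: 10.4
ee_pos: [0.5827, 0.0116, 0.0427]
tcp_rot: [-1.265, -1.107, 1.095]
wrist_force: [1.9, 17.7, 0.3]
grip_width: 0.133
```

Call:
{"api": "servo_tool", "payload": {"dp": [[-5,0,0],[-6,0,0],[-7,0,0],[-8,0,0],[-8,0,0],[-8,0,0]], "turn": [[0,0,0],[0,0,0],[0,0,0],[0,0,0],[0,0,0],[0,0,0]], "claw": [1,1,1,1,1,1]}}

```text
time_s: 11.0
ee_pos: [0.5817, 0.0052, 0.0427]
tcp_rot: [-1.262, -1.109, 1.094]
wrist_force: [0.1, 7.7, 1.4]
grip_width: 0.131
```

```bash
python3 - <<'E'
from h import *
s=manip.get_state(); print(s['ee_pos'],s['wrist_force'],s['wrist_torque'],s['joint_pos'])
sc=manip.get_image('scene')[195:275,240:320]; im=manip.get_image('wrist')[160:260,260:360]
save(np.hstack([cv2.resize(sc,(400,400),interpolation=cv2.INTER_CUBIC),cv2.resize(im,(400,400),interpolation=cv2.INTER_CUBIC)]),'w6.png')
E
```

```text
[0.5817 0.0052 0.0427] [0.1037 7.6597 1.3602] [ 0.8103  0.058  -0.0835] [ 0.0012  0.4845 -0.2922  0.7943  0.0138  0.144 ]
```

View pics/w6.png

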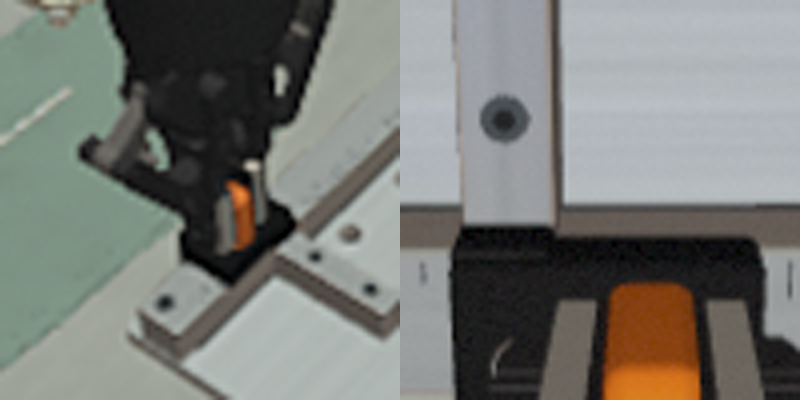

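Call:
{"api": "servo_tool", "payload": {"dp": [[-3,0,0],[-4,0,0],[-5,0,0],[-6,0,0],[-6,0,0]], "turn": [[0,0,0],[0,0,0],[0,0,0],[0,0,0],[0,0,0]], "claw": [1,1,1,1,1]}}

```text
time_s: 11.6
ee_pos: [0.581, 0.0006, 0.0427]
tcp_rot: [-1.261, -1.111, 1.093]
wrist_force: [0.7, 6.2, 1.4]
grip_width: 0.128
```

Call:
{"api": "servo_tool", "payload": {"dp": [[-3,0,0],[-4,0,0],[-5,0,0],[-6,0,0],[-7,0,0],[-7,0,0]], "turn": [[0,0,0],[0,0,0],[0,0,0],[0,0,0],[0,0,0],[0,0,0]], "claw": [1,1,1,1,1,1]}}

```text
time_s: 12.2
ee_pos: [0.5806, -0.0027, 0.0427]
tcp_rot: [-1.255, -1.115, 1.089]
wrist_force: [1.0, 14.7, 1.2]
grip_width: 0.128
```

Call:
{"api": "servo_tool", "payload": {"dp": [[-5,0,0],[-7,0,0],[-8,0,0],[-9,0,0],[-9,0,0],[-9,0,0]], "turn": [[0,0,0],[0,0,0],[0,0,0],[0,0,0],[0,0,0],[0,0,0]], "claw": [1,1,1,1,1,1]}}

```text
time_s: 12.8
ee_pos: [0.5806, -0.0026, 0.0428]
tcp_rot: [-1.241, -1.128, 1.08]
wrist_force: [2.6, 27.5, 0.3]
grip_width: 0.131
```

```bash
python3 - <<'E'
from h import *
goal([.5806,-.0027,.0427],-1.7144+np.pi)
im=manip.get_image('top'); c=cal('top')
a=-.1436; o=np.array([.516,-.0511,0]); J=R.from_euler('z',a).as_matrix()
for n in('stop_arm','stop_tab'):
  for q in manip.outline_of(n,'top')[:2]: print(n,q['score'],q['box'])
print(proj(c,[o+J@[.047,y,.033] for y in (.02,.03)]),proj(c,[o+J@[-.016,y,.033] for y in (.02,.03)]))
im2=manip.get_image('wrist')
save(np.hstack([cv2.resize(im[185:265,250:330],(400,400),interpolation=cv2.INTER_CUBIC),cv2.resize(im2[120:280,240:400],(400,400),interpolation=cv2.INTER_CUBIC)]),'w7.png')
E
```

```text
tcp [ 0.5806 -0.0026  0.0428] dp [-0.1  0.1  0. ] turn [-0.0025  0.0081  0.04  ]
[[298.8494 209.6354]
 [294.7409 209.0518]] [[294.9076 235.5976]
 [290.762  235.0047]]
```

View pics/w7.png

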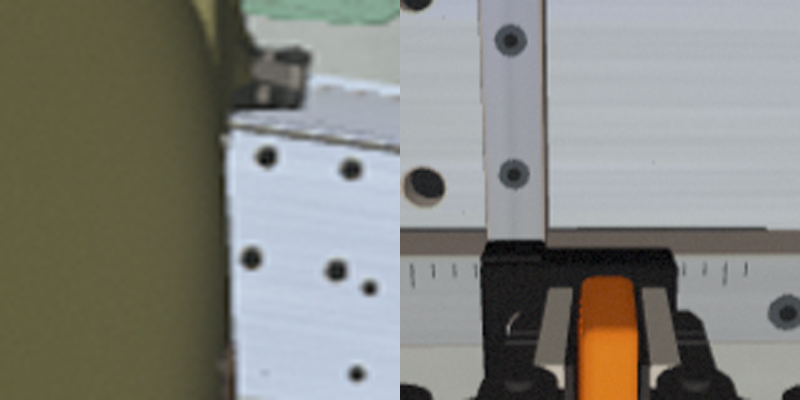

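Call:
{"api": "servo_tool", "payload": {"dp": [[2,0,0],[4,0,0],[6,0,0],[6,0,0],[6,0,0]], "turn": [[0,0.008,0.04],[0,0.008,0.04],[0,0.008,0.04],[0,0.008,0.04],[0,0.008,0.04]], "claw": [1,1,1,1,1]}}

```text
time_s: 13.5
ee_pos: [0.5809, -0.0006, 0.0426]
tcp_rot: [-1.278, -1.095, 1.108]
wrist_force: [-0.6, -7.3, -0.8]
grip_width: 0.127
```

Call:
{"api": "servo_tool", "payload": {"dp": [[-2,0,0],[-2,0,0],[-2,0,0],[-2,-30,0],[-2,-75,0],[-2,-110,0],[-2,-110,0]], "turn": [[0,0,0],[0,0,0],[0,0,0],[0,0,0],[0,0,0],[0,0,0],[0,0,0]], "claw": [0.5,0.5,0.5,0.5,0.3,0.3,0.3]}}

```text
time_s: 14.2
ee_pos: [0.5851, -0.0015, 0.1584]
tcp_rot: [-1.285, -1.104, 1.102]
wrist_force: [1.1, -0.2, 0.6]
grip_width: 0.697
```

```bash
python3 - <<'E'
from h import *
goal([.5581,-.2949,.15],.539)
w=cal('wrist'); im=manip.get_image('wrist'); a=-.1436; o=np.array([.516,-.0511,0]); J=R.from_euler('z',a).as_matrix()
# orange top face -> tab position
hsv=cv2.cvtColor(im,cv2.COLOR_RGB2HSV); m=cv2.inRange(hsv,(5,150,90),(20,255,255)); print(cv2.boundingRect(cv2.findNonZero(m)))
im=im.copy()
for y in (.0295,.0245,.0345):
  for x in (-.016,.046):
    u,v=proj(w,o+J@[x,y,.033])[0]; cv2.circle(im,(int(u),int(v)),1,(255,0,0) if y==.0295 else (0,160,0),-1)
for y in np.arange(-.1,.11,.02):
    u,v=proj(w,o+J@[.047,y,.034])[0]; cv2.circle(im,(int(u),int(v)),1,(0,0,255),-1)
save(cv2.resize(im[80:280,120:400],(784,560),interpolation=cv2.INTER_CUBIC),'w8.png')
E
```

```text
tcp [ 0.5851 -0.0015  0.1584] dp [-294.1   10.2  -15.7] turn [ 0.0102  0.8866 -0.0018]
(76, 180, 255, 164)
```

View pics/w8.png

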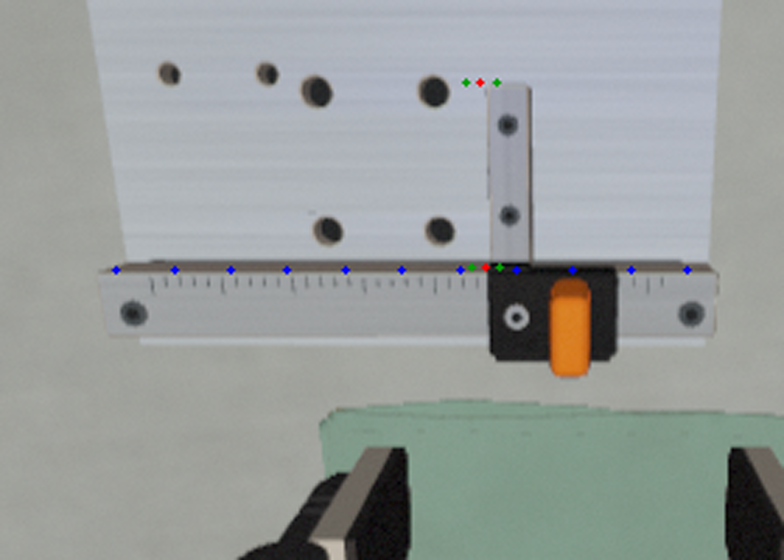

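Call:
{"api": "servo_tool", "payload": {"dp": [[-37,1,-2],[-74,3,-4],[-110,4,-6],[-147,5,-8],[-184,6,-10],[-220,8,-12],[-257,9,-14],[-294,10,-16],[-294,10,-16],[-294,10,-16]], "turn": [[0,0.11,0],[0,0.22,0],[0,0.33,0],[0,0.44,0],[0,0.55,0],[0.01,0.66,0],[0.01,0.77,0],[0.01,0.887,0],[0.01,0.887,0],[0.01,0.887,0]], "claw": [0.3,0.3,0.3,0.3,0.3,0.3,0.3,0.3,0.3,0.3]}}

```text
time_s: 15.25
ee_pos: [0.5556, -0.295, 0.1458]
tcp_rot: [-1.527, -0.416, 0.427]
wrist_force: [-0.3, -0.2, -0.6]
grip_width: 0.702
```

```bash
python3 - <<'E'
from h import *
goal([.5581,-.2949,.15],.539)
w=cal('wrist'); im=manip.get_image('wrist').copy(); q=manip.outline_of('bracket','wrist')[0]; print(q['score'],q['box'])
from scipy.optimize import least_squares
p=np.array([.5581,-.2949]);b=.539
J=R.from_euler('z',b).as_matrix()
def pts(hx,hy,z): return np.array([[*p,0]+J@[x*hx,y*hy,z] for x,y in((-1,-1),(-1,1),(1,1),(1,-1))])
for P,col in((pts(.03,.042,.01),(255,0,0)),(pts(.01,.018,.05),(0,0,255))):
  for u,v in proj(w,P): cv2.circle(im,(int(u),int(v)),2,col,-1)
save(im,'w9.png')
E
```

```text
tcp [ 0.5556 -0.295   0.1458] dp [ 2.1 -4.2 -1.2] turn [-0.0041 -0.0013 -0.0062]
0.64 [296.3, 148.0, 357.8, 230.0]
```

View pics/w9.png

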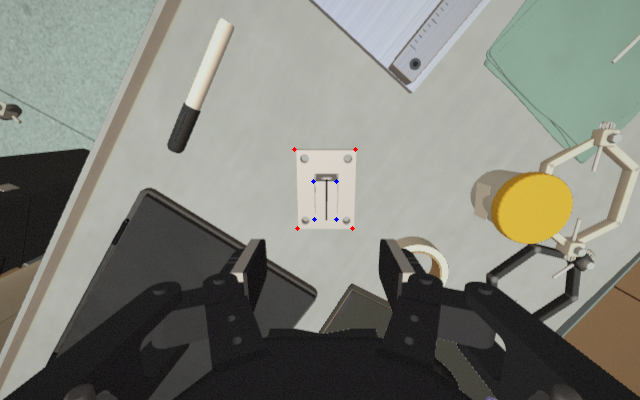

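Call:
{"api": "servo_tool", "payload": {"dp": [[3,35,-1],[3,75,-1],[3,110,-1],[3,130,-1],[3,137,-1],[3,137,-1],[3,137,-1]], "turn": [[0,0,-0.006],[0,0,-0.006],[0,0,-0.006],[0,0,-0.006],[0,0,-0.006],[0,0,-0.006],[0,0,-0.006]], "claw": [0.3,0.3,0.3,0.3,0.3,0.3,0.3]}}

```text
time_s: 16.05
ee_pos: [0.5594, -0.2928, 0.0107]
tcp_rot: [-1.527, -0.424, 0.423]
wrist_force: [0.7, 0.2, 0.4]
grip_width: 0.696
```

Call:
{"api": "servo_tool", "payload": {"dp": [[0,0,0],[0,0,0],[0,0,0],[0,0,0],[0,0,0],[0,0,0],[0,0,0],[0,0,0]], "turn": [[0,0,0],[0,0,0],[0,0,0],[0,0,0],[0,0,0],[0,0,0],[0,0,0],[0,0,0]], "claw": [0.5,0.6,0.7,0.8,0.9,1,1,1], "force": 80}}

```text
time_s: 16.85
ee_pos: [0.56, -0.2932, 0.0118]
tcp_rot: [-1.528, -0.425, 0.422]
wrist_force: [-0.6, -0.3, 5.9]
grip_width: 0.219
```

Call:
{"api": "servo_tool", "payload": {"dp": [[0,-15,0],[0,-40,0],[0,-65,0],[0,-65,0],[0,-65,0]], "turn": [[0,0,0],[0,0,0],[0,0,0],[0,0,0],[0,0,0]], "claw": [1,1,1,1,1]}}

```text
time_s: 17.35
ee_pos: [0.5598, -0.2933, 0.0763]
tcp_rot: [-1.528, -0.425, 0.422]
wrist_force: [-0.1, -0.4, -3.4]
grip_width: 0.221
```

```bash
python3 - <<'E'
from h import *
a=-.1436; o=np.array([.516,-.0511,0]); J=R.from_euler('z',a).as_matrix()
print(manip.get_state()['wrist_force'])
p=o+J@[.007,-.025,0]; p[2]=.075; goal(p,a)
E
```

```text
[-0.1471 -0.4488 -3.4278]
tcp [ 0.5598 -0.2933  0.0763] dp [ 76.8   1.5 206.4] turn [-0.001   0.6844  0.0017]
```

Call:
{"api": "servo_tool", "payload": {"dp": [[10,0,26],[19,0,52],[29,0,78],[38,0,103],[48,0,129],[58,0,155],[67,0,181],[77,0,206],[77,1,206],[77,1,206]], "turn": [[0,0.085,0],[0,0.17,0],[0,0.256,0],[0,0.342,0],[0,0.427,0],[0,0.513,0],[0,0.6,0],[0,0.684,0],[0,0.684,0],[0,0.684,0]], "claw": [1,1,1,1,1,1,1,1,1,1]}}

```text
time_s: 18.35
ee_pos: [0.5183, -0.0765, 0.0739]
tcp_rot: [-1.567, 0.112, -0.11]
wrist_force: [0.1, -0.1, -2.0]
grip_width: 0.221
```

```bash
python3 - <<'E'
from h import *
a=-.1436; o=np.array([.516,-.0511,0]); J=R.from_euler('z',a).as_matrix()
print(manip.get_state()['wrist_force'])
p=o+J@[.007,-.025,0]; p[2]=.0245; goal(p,a)
w=cal('wrist'); im=manip.get_image('wrist')
for P in ([.047,.031,.034],[-.016,.031,.033],[.047,-.11,.034]): print(proj(w,o+J@P))
save(im,'w10.png')
E
```

```text
[ 0.1174 -0.1405 -1.9713]
tcp [ 0.5183 -0.0765  0.0739] dp [ 1.2 49.3 -0.3] turn [-0.001   0.0023 -0.0019]
[[384.1906 140.0095]]
[[288.3087 139.6118]]
[[373.2696 322.6935]]
```

Call:
{"api": "servo_tool", "payload": {"dp": [[1,20,0],[1,38,0],[1,46,0],[1,49,0],[1,50,0],[1,50,0]], "turn": [[0,0,0],[0,0,0],[0,0,0],[0,0,0],[0,0,0],[0,0,0]], "claw": [1,1,1,1,1,1]}}

```text
time_s: 19.0
ee_pos: [0.5205, -0.0776, 0.0247]
tcp_rot: [-1.567, 0.112, -0.112]
wrist_force: [-0.3, -0.3, -1.9]
grip_width: 0.22
```

Call:
{"api": "servo_tool", "payload": {"dp": [[0,1,0],[0,2,0],[0,3,0],[0,3,0]], "turn": [[0,0,0],[0,0,0],[0,0,0],[0,0,0]], "claw": [1,1,1,1]}}

```text
time_s: 19.4
ee_pos: [0.5214, -0.0777, 0.0237]
tcp_rot: [-1.567, 0.11, -0.114]
wrist_force: [-2.9, 0.6, 10.9]
grip_width: 0.218
```

Call:
{"api": "servo_tool", "payload": {"dp": [[2,0,3],[4,0,6],[5,0,9],[5,0,9]], "turn": [[0,0,0],[0,0,0],[0,0,0],[0,0,0]], "claw": [1,1,1,1]}}

```text
time_s: 19.8
ee_pos: [0.5282, -0.069, 0.0238]
tcp_rot: [-1.567, 0.109, -0.114]
wrist_force: [-0.2, 0.1, 0.7]
grip_width: 0.218
```

```bash
cat > j.py <<'E'
from h import *
a=-.1436; o=np.array([.516,-.0511,0]); J=R.from_euler('z',a).as_matrix()
s=manip.get_state(); p=J.T@(s['ee_pos']-o)*1000
print('jig mm',p,'F jig',J.T@s['wrist_force'],'M jig',J.T@s['wrist_torque']); goal(s['ee_pos'],a)
E
python3 j.py
```

```text
jig mm [ 14.6622 -16.0142  23.7857] F jig [-0.2102  0.0609  0.7438] M jig [ 0.0888  0.0377 -0.0656]
tcp [ 0.5282 -0.069   0.0238] dp [0. 0. 0.] turn [-0.0011  0.0016  0.0032]
```

Call:
{"api": "servo_tool", "payload": {"dp": [[2,0.5,1],[4,0.5,2],[6,0.5,2],[6,0.5,2]], "turn": [[0,0,0],[0,0,0],[0,0,0],[0,0,0]], "claw": [1,1,1,1]}}

```text
time_s: 20.2
ee_pos: [0.5302, -0.0683, 0.0238]
tcp_rot: [-1.569, 0.115, -0.109]
wrist_force: [-9.8, -0.6, 14.4]
grip_width: 0.22
```

```bash
python3 j.py
```

```text
jig mm [ 16.5568 -15.0031  23.8012] F jig [-9.6062 -1.9749 14.4237] M jig [-0.4744  1.7325 -0.1925]
tcp [ 0.5302 -0.0683  0.0238] dp [0. 0. 0.] turn [ 0.001   0.0006 -0.0037]
```

Call:
{"api": "servo_tool", "payload": {"dp": [[3,0,2],[3,0,4],[3,0,6],[3,0,8],[3,0,9],[3,0,9]], "turn": [[0,0,0],[0,0,0],[0,0,0],[0,0,0],[0,0,0],[0,0,0]], "claw": [1,1,1,1,1,1]}}

```text
time_s: 20.8
ee_pos: [0.5308, -0.0642, 0.0243]
tcp_rot: [-1.579, 0.122, -0.107]
wrist_force: [-9.0, -12.0, 11.6]
grip_width: 0.218
```

```bash
python3 j.py
```

```text
jig mm [ 16.5734 -10.8715  24.291 ] F jig [ -7.1773 -13.1558  11.5914] M jig [-2.4268  1.3236 -0.0057]
tcp [ 0.5308 -0.0642  0.0243] dp [0. 0. 0.] turn [ 0.0117 -0.0018 -0.0084]
```

Call:
{"api": "servo_tool", "payload": {"dp": [[3,1,4],[4,1.5,5],[5,2,6],[5,2,6],[5,2,6]], "turn": [[0.024,0,-0.016],[0.024,0,-0.016],[0.024,0,-0.016],[0.024,0,-0.016],[0.024,0,-0.016]], "claw": [1,1,1,1,1]}}

```text
time_s: 21.3
ee_pos: [0.5308, -0.0643, 0.0237]
tcp_rot: [-1.568, 0.116, -0.117]
wrist_force: [-16.9, -13.9, 25.1]
grip_width: 0.222
```

```bash
python3 j.py
```

```text
jig mm [ 16.5745 -10.9158  23.7091] F jig [-14.7027 -16.1982  25.0779] M jig [-3.041   2.7015  0.2043]
tcp [ 0.5308 -0.0643  0.0237] dp [0. 0. 0.] turn [ 0.0005 -0.0047  0.0001]
```

```bash
python3 - <<'E'
from h import *
w=manip.get_image('wrist'); s=manip.get_image('scene')
a=cv2.resize(w[60:300,180:500],(520,390),interpolation=cv2.INTER_CUBIC); b=cv2.resize(s[180:300,245:350],(341,390),interpolation=cv2.INTER_CUBIC)[:,:270]
save(np.hstack([a,b]),'w11.png')
E
```

```text
(no output)
```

View pics/w11.png

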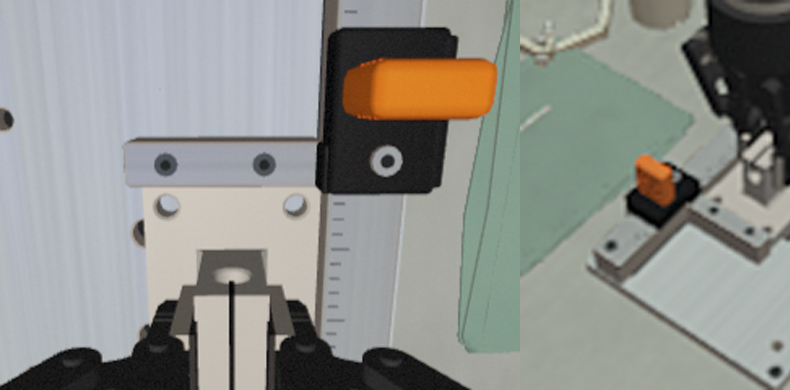

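Call:
{"api": "servo_tool", "payload": {"dp": [[6,1.5,7],[6,1.5,7],[6,1.5,7],[6,1.5,7]], "turn": [[0.015,0,-0.01],[0.015,0,-0.01],[0.015,0,-0.01],[0.015,0,-0.01]], "claw": [1,1,1,1]}}

```text
time_s: 21.8
ee_pos: [0.5309, -0.0643, 0.0237]
tcp_rot: [-1.568, 0.118, -0.119]
wrist_force: [-17.1, -16.6, 27.6]
grip_width: 0.218
```

```bash
python3 j.py
```

```text
jig mm [ 16.5897 -10.8927  23.6981] F jig [-14.5581 -18.9172  27.5696] M jig [-3.579   3.1254  0.3816]
tcp [ 0.5309 -0.0643  0.0237] dp [0. 0. 0.] turn [ 0.0003 -0.0074  0.001 ]
```

Call:
{"api": "servo_tool", "payload": {"dp": [[6,1,6],[7,1,6],[8,1,6],[8,1,6],[8,1,6]], "turn": [[0.012,-0.012,-0.01],[0.012,-0.012,-0.01],[0.012,-0.012,-0.01],[0.012,-0.012,-0.01],[0.012,-0.012,-0.01]], "claw": [1,1,1,1,1]}}

```text
time_s: 22.3
ee_pos: [0.5309, -0.0643, 0.0237]
tcp_rot: [-1.568, 0.114, -0.111]
wrist_force: [-21.1, -12.9, 27.8]
grip_width: 0.22
```

```bash
python3 j.py
```

```text
jig mm [ 16.5878 -10.9089  23.7075] F jig [-19.0718 -15.7579  27.8361] M jig [-2.9518  3.4859 -0.2313]
tcp [ 0.5309 -0.0643  0.0237] dp [0. 0. 0.] turn [ 0.0007  0.0006 -0.0017]
```

```bash
python3 -c "
from rig import manip
print(manip.close_job()); print(manip.get_state()['time_s'])"
```

```text
the job is handed in; nothing more can be done
None
the job is handed in; nothing more can be done
```

The index stop is in its detent and the bracket is held flat in the corner. The arm is still gripping it and pressing it home. I handed the job in at about 22.3 s; it reports no verdict.

- **Stop:** I slid it about 50 mm by the orange tab until it no longer moved under 27 N. When I pulled it back it gave about 2 mm, then held at 7 N against a free drag of 1.5 N. I read this as seated in the detent, since I had no direct reading of the slide.
- **Bracket:** I gripped it by the lug and laid it on the plate, then pushed it against the fence and then against the arm of the stop. The last reading was 19 N into the fence, 16 N into the stop and 28 N down. The position stayed unchanged to 0.1 mm under added push, and tilt was under 0.002 rad.
- **Stop position under load:** The bracket's position puts the stop's working face at about 31 mm on the jig's y axis. I measured about 32 mm from the camera after seating, so the stop has not moved. The last picture shows both edges flush.
- **Other items:** I did not touch the cup, tape roll or felt pen.

**What disagreed:**
- The closed fingertips stand about 8 mm behind the TCP, not the stated 25 mm ahead. My first grasp closed above the tab. I found the true height with a light 5 N touch on the tab's top and then gripped it lower.
- My first approach also ran into the last joint's range limit, so I turned the gripper half round and continued.
- The tool's yaw shifted by about 0.008 rad between the last two pushes. I take this as give in the finger pads, and I trimmed it back.

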